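# Bring the deep caddy to the top of the pile

### The job

One pile on the shelf has a shallow wooden caddy on top of a deep one; the deep one is needed on top for the next order. Lift the shallow caddy off and set it down in the middle of the empty light chopping board, square with it and pointing the same way; let go of it there, and only then lift out the deep caddy and stack it squarely on top of the shallow one. Do not disturb the other pile, the one of two shallow caddies.

Things in the scene. Friction and masses are not known exactly. Their poses are not given: they have to be found in the camera images.
- shallow: Shallow caddy, to move first: open wooden caddy, 190 (x) x 130 (y) x 50 mm high, walls 10, floor 8. A 12 mm partition crosses it at mid-length (along y, through the origin), its top flush with the rim: pinch it from above, fingers closing along x; 79 mm free each side, 42 mm deep. Starts on the deep caddy, its underside 100 mm above the shelf. 0.3 to 0.55 kg. Origin: centre of its underside; x along its length, z up.
- deep: Deep caddy: open wooden caddy, 190 (x) x 130 (y) x 80 mm high, walls 10, floor 8. A 12 mm partition crosses it at mid-length (along y, through the origin), its top flush with the rim: pinch it from above, fingers closing along x; 79 mm free each side, 72 mm deep. Hand slot in each end wall. Starts under the shallow one, on a dark slab 20 mm thick. 0.4 to 0.8 kg. Origin: centre of its underside; x along its length, z up.
- board: The empty chopping board of light wood, 230 (x) x 170 (y) x 30 mm thick, fixed; the only board with nothing on it. Origin: centre of its underside; x along its length, z up. Its top face is 30 mm above the origin.
- spare: Leave alone: upper caddy of the other pile, just like the shallow caddy (190 x 130 x 50 mm); under it lie another of the same and a dark slab 20 mm thick, so this pile is 120 mm high where the right one is 150 mm. Origin: centre of its underside; x along its length, z up.

How it is judged:
On the way, in this order (a step that is already met when the one before it is completed fails the run):
1. the shallow caddy stands on the board, released, within 20 mm of its middle each way and 12 degrees of square, while the deep caddy is still where it was (within 30 mm) (x of shallow in the frame of board between -0.02 and 0.02 m and y of shallow in the frame of board between -0.02 and 0.02 m and z of shallow in the frame of board between 0.024 and 0.036 m and angle between the x axis of shallow and the x axis of board, either way round below 0.21 rad and angle between shallow's own z axis and vertical below 0.1 rad and linear speed of shallow below 0.02 m/s and contact force between shallow and the fingers below 0.3 N and distance of deep from where it was at the start of the episode below 0.03 m), for 0.2 s.
2. the deep caddy stands on the shallow one, within 18 mm each way and 12 degrees of square (x of deep in the frame of shallow between -0.018 and 0.018 m and y of deep in the frame of shallow between -0.018 and 0.018 m and z of deep in the frame of shallow between 0.044 and 0.056 m and angle between the x axis of deep and the x axis of shallow, either way round below 0.21 rad and angle between deep's own z axis and vertical below 0.1 rad and linear speed of deep below 0.02 m/s), for 0.2 s.
At the end, for the whole second after the job is handed in: Upright and at rest: the shallow caddy on the board (within 20 mm of its centre in x and in y, 12 degrees of its direction), the deep one on the shallow one's rim (within 18 mm in x and in y, 12 degrees); the other pile's upper caddy within 30 mm of its start (all of step 2 and x of shallow in the frame of board between -0.02 and 0.02 m and y of shallow in the frame of board between -0.02 and 0.02 m and z of shallow in the frame of board between 0.024 and 0.036 m and angle between the x axis of shallow and the x axis of board, either way round below 0.21 rad and angle between shallow's own z axis and vertical below 0.1 rad and linear speed of shallow below 0.02 m/s and distance of spare from where it was at the start of the episode below 0.03 m); the robot touches nothing.
It fails at once if the other pile is disturbed: its upper caddy moves over 30 mm (distance of spare from where it was at the start of the episode above 0.03 m).
It also fails if it takes over 64 s, if anything falls off the work surface, if the arm or the gripper's body presses on something with over 40 N, if the wrist force passes 120 N, or if a joint passes its speed limit or range.

### The arm

A 6-joint arm with a two-finger parallel gripper is mounted at the origin on the work surface. World frame = base frame: x ahead of the robot, y to its left, z up, the work surface at z = 0. Lengths are in m, angles in rad, forces in N, time in s.
With the tool pointing down it reaches from about 0.425 to 0.95 m from the base axis. Payload 3.5 kg.
Tool frame: the origin (TCP) lies on the centre line of the jaws, within the pads' length; the fingertips stand tip_extent ahead of it and the grasp point (between the pads) lies 2 mm behind it (tip_extent is the distance from the TCP to the fingertips, in m); z points along the fingers, y is the direction in which the jaws open and shut (so a half turn about z gives the same grasp; the last joint's range is limited). The gripper opens to 85 mm and grips with 20 to 120 N. Pads are 22 mm wide; open, the fingers measure 114 mm over their backs; the gripper's body (76 mm by 85 mm) begins 54 mm behind the grasp point. The pads swing forward as they close: fully open they stand 13 mm farther back than shut.
Start: joints at [1.197, 0.286, 1.577, -0, 1.279, -0.15], TCP at [0.15, 0.658, 0.248] pointing down, gripper open.
Joint ranges: [-2.77, 2.77], [-0.9, 2.22], [0.21, 2.48], [-1.53, 4.67], [0.24, 2.81], [-2.84, 2.84]. Speed limits (rad/s): [2.79, 2.79, 3.14, 3.14, 3.14, 3.14].

### API

Orientations are given as a unit quaternion [x, y, z, w].
In Python, from plant import * gives the robot as it stands.
- The arm moves only by the shell command python3 -m crank 'ROWS' [FORCE]. ROWS is JSON, a list of rows, each a list of 7 numbers: the gripper's target within -1 to 1 (shut at 1, half-way at 0, fully open at -1), then the shift along the tool's x, y, z in cm, then the turn, a rotation vector about the tool's x, y, z in degrees. In form: [[fingers, tx, ty, tz, wx, wy, wz], ...]. A call has 1 to 5 rows; each row shifts and turns the commanded pose from where the row before left it, along the tool's axes as they then stand; what a row does not reach is not made up. A row lasts 1/10 s, in which the tool goes at most 50 mm and 8.59 degrees, less where a joint would pass 70% of its speed; a pose out of reach is approached as far as the arm can. A call is refused whole if a number of a shift passes 5 or a number of a turn 8.59, either way. A call with a gripper value outside its range is refused whole. The fingers move at their own pace and stop on an object; FORCE is the grip in N (left out, the last holds). Time passes only in rows, so rows that do not move let the fingers close. It gives the time, the measured TCP pose, the force and the opening at its end, in the units of the state.
- get_state(): the state, without advancing time (a new reading comes with each control period).
- read_camera(name): name is "scene" or "top" or "wrist"; returns a dict with "color" (400x640x3 uint8, red, green, blue), "vfov" (degrees; the focal length in pixels is half the picture's height over the tangent of half this angle, whatever the lens; pixels are square), "cx", "cy" (the principal point, pixels), "distortion" ([k1, k2, p1, p2, k3] as OpenCV has them; the pictures are not rectified), "cam_to_world" (4x4, takes a point from camera to world coordinates). Camera axes: x right, y up, looking along -z (the intrinsics and any distortion apply to the point x, -y, -z); pixel columns grow to the right and rows downward; lengths in m; the calibration is good to about 2 mm. A picture is of the moment at which its call begins. There is no depth.
- sign_off(): hands the job in, once; it reports no verdict.
Trained networks look in the newest picture that a camera, given by its name, has taken for a name from the list of things; names that differ only in an ending like _2 or _b are one class to them, and where a whole thing is asked for, a point or a joint stands for the part that bears it (a point fixed in the world has none). Each returns a list of dicts, best first, with "p" (0 to 1); they miss things now and then, are a little off and sometimes report something else, mostly with a low value. They report only what shows in the picture. A call takes as long as a camera call.
- trace(thing, camera): "pixels" (400x640 bool, what is visible of it) and "location" ([column, row] in pixels, amid what is visible of it).
- place_of(thing, camera): "location" ([column, row] in pixels: a listed point, or the origin of a listed thing).
The state is a dict: "time": time; "qpos": joint angles; "dq": joint speeds; "joint_efforts": joint torques, N m; "eef_pos": TCP position; "tcp_rot": TCP orientation; "contact_force": force on the tool from outside, world axes, zero at the start; "wrist_torque": the same for the moment, N m; "opening": opening from 0.0 (shut) to 1.0 (fully open).
Only numpy, scipy, OpenCV 4.12 (cv2) and the standard library are available. Lean on these libraries where they do the work, as an engineer would, in place of code of your own. Each camera call takes 0.05 s, during which the arm holds its last target.

## Working session

There is one attempt and no reset: what is moved stays moved. The work goes in short steps, Python scripts to look and compute and a shell command to move; the robot and the scene stay as the last step left them, time stands still between calls to the robot, and variables do not carry over. Pictures are saved under pics/ and viewed, and the job is handed in when it is done.

```bash
mkdir -p pics; ls
python3 - <<'E'
from plant import *
import cv2
s=get_state(); print({k:(s[k]) for k in s})
for n in ["scene","top","wrist"]:
    c=read_camera(n); cv2.imwrite(f"pics/{n}0.png",c["color"][:,:,::-1])
    print(n,c["vfov"],c["cx"],c["cy"],c["distortion"],c["cam_to_world"])
E
```

```text
pics
{'time': 0.0, 'qpos': array([ 1.19696243e+00,  2.87207857e-01,  1.57816691e+00, -1.32167265e-05,
        1.27859632e+00, -1.50006169e-01]), 'dq': array([-1.51012398e-03, -9.38398186e-05, -1.15474117e-04,  1.05608119e-03,
        7.48461236e-04,  1.70739789e-03]), 'joint_efforts': array([-7.14083690e-04, -4.05988812e+01, -2.92625427e+01, -1.62735332e-04,
        5.84434223e-03,  1.56898281e-07]), 'eef_pos': array([0.14957722, 0.65759036, 0.24692446]), 'tcp_rot': array([ 1.11678417e-01,  9.93743688e-01, -1.15029295e-03, -3.01819463e-04]), 'contact_force': array([-0.729879  , -0.5017157 , -0.61221784]), 'wrist_torque': array([-0.00943053,  0.02377803,  0.0068873 ]), 'opening': 0.9990077093485783}
scene 49.46121628613735 312.60012720606574 199.33051259985348 [0.02422663 0.         0.         0.         0.        ] [[ 0.85939446 -0.28236682  0.42627473  0.88871222]
 [ 0.51113376  0.45234065 -0.73084213 -0.58310162]
 [ 0.01354418  0.84596508  0.53306626  0.53041538]
 [ 0.          0.          0.          1.        ]]
top 55.01054461187611 316.7426907149877 202.69173054510176 [-0.02735577  0.          0.          0.          0.        ] [[ 0.0248416   0.98044178 -0.19523529  0.3973563 ]
 [-0.99952203  0.02076429 -0.02290338 -0.010665  ]
 [-0.01840151  0.19571093  0.98048897  0.84929249]
 [ 0.          0.          0.          1.        ]]
wrist 64.11448202168489 320.3039253729756 200.41822129124662 [-0.0008738  0.         0.         0.         0.       ] [[ 0.22087094 -0.92707784 -0.30289058  0.07179476]
 [ 0.97530069  0.20926644  0.0706833   0.67548202]
 [-0.00214409 -0.31102128  0.95040053  0.37136614]
 [ 0.          0.          0.          1.        ]]
```

View pics/scene0.png

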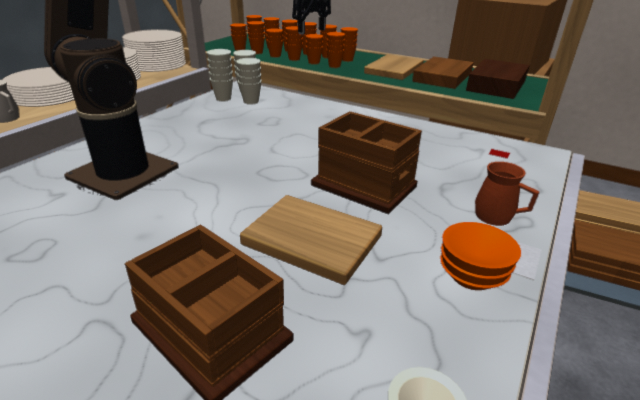

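View pics/top0.png

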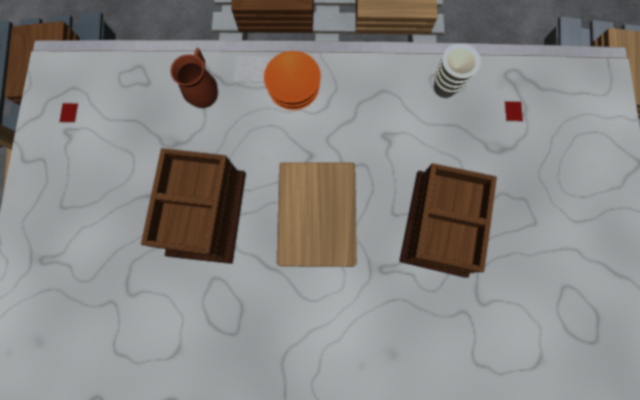

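View pics/wrist0.png

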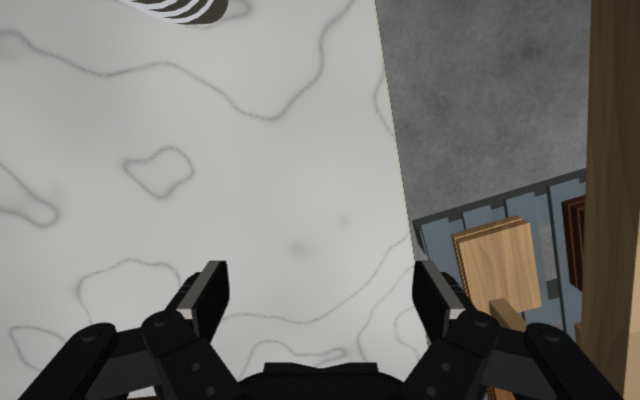

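The near pile in the scene view (around 210,305) is lower. The far pile (around 370,155) shows a hand slot, and it is on the left in the top view at (195,205). The board is at (317,214). Next I'll zoom in to get the corners.

```bash
cat > h.py <<'E'
from plant import *
import cv2, numpy as np
from scipy.optimize import least_squares
from scipy.spatial.transform import Rotation as R
def K(c):
    f=200/np.tan(np.radians(c["vfov"])/2); return np.array([[f,0,c["cx"]],[0,f,c["cy"]],[0,0,1.]])
def proj(c,P):
    T=np.linalg.inv(c["cam_to_world"]); F=np.diag([1,-1,-1.]); Rm=F@T[:3,:3]; t=F@T[:3,3]
    return cv2.projectPoints(np.asarray(P,float).reshape(-1,3),cv2.Rodrigues(Rm)[0],t,K(c),np.array(c["distortion"],float))[0][:,0]
def back(c,uv,z):
    n=cv2.undistortPoints(np.asarray(uv,float).reshape(-1,1,2),K(c),np.array(c["distortion"],float))[:,0]
    d=np.c_[n[:,0],-n[:,1],-np.ones(len(n))]@c["cam_to_world"][:3,:3].T
    o=c["cam_to_world"][:3,3]; return o+d*((z-o[2])/d[:,2])[:,None]
def rect(p,L,W,z):
    x,y,a=p; q=np.array([[1,1],[1,-1],[-1,-1],[-1,1]])*[L/2,W/2]
    r=np.array([[np.cos(a),-np.sin(a)],[np.sin(a),np.cos(a)]]); q=q@r.T+[x,y]
    return np.c_[q,np.full(4,z)]
E
python3 - <<'E'
from h import *
for cam,crops in {"top":[(130,130,130,150),(260,150,120,130),(390,150,120,140)],"scene":[(300,100,130,120),(230,190,160,100)]}.items():
    c=read_camera(cam)
    for i,(x,y,w,h) in enumerate(crops):
        im=cv2.resize(c["color"][y:y+h,x:x+w,::-1],None,fx=4,fy=4,interpolation=cv2.INTER_CUBIC)
        cv2.imwrite(f"pics/{cam}_c{i}.png",im)
for t in ["shallow","deep","board","spare"]:
  for cam in ["top","scene"]:
    print(t,cam,[(round(d["p"],2),np.round(d["location"],1)) for d in place_of(t,cam)],[(round(d["p"],2),np.round(d["location"],1),d["pixels"].sum()) for d in trace(t,cam)])
E
```

```text
shallow top [(0.71, array([191.7, 204.2]))] [(0.72, array([186.2, 200.7]), np.int64(7417))]
shallow scene [(0.67, array([366. , 146.8]))] [(0.71, array([370.7, 139.1]), np.int64(4130)), (0.54, array([207.6, 285.3]), np.int64(12444))]
deep top [] [(0.85, array([224.7, 210.2]), np.int64(821))]
deep scene [(0.87, array([364.8, 180.1]))] [(0.78, array([363.9, 178.3]), np.int64(3097))]
board top [(0.82, array([313.9, 213. ]))] [(0.94, array([316.3, 214.9]), np.int64(8114))]
board scene [(0.68, array([312.5, 237.2]))] [(0.94, array([314. , 236.3]), np.int64(7343))]
spare top [(0.83, array([446. , 216.4]))] [(0.61, array([452.2, 218.3]), np.int64(7174))]
spare scene [(0.93, array([205.6, 297.8])), (0.5, array([310.4, 240.7]))] [(0.76, array([207.2, 288.1]), np.int64(12666))]
```

View pics/top_c0.png

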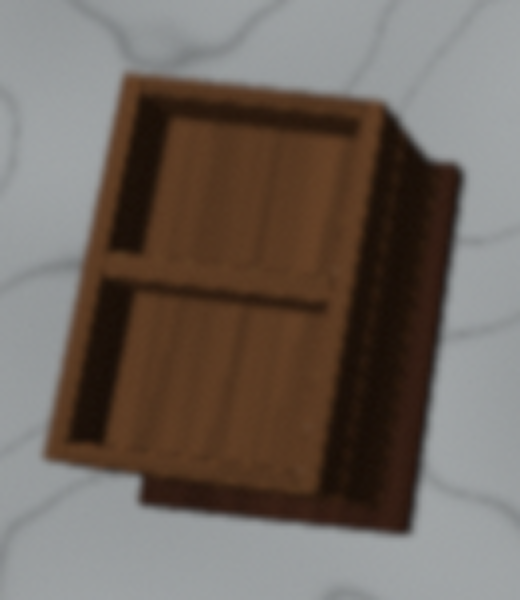

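View pics/top_c1.png

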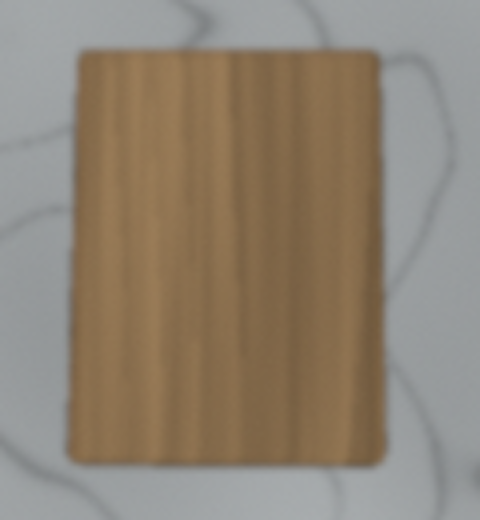

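View pics/scene_c0.png

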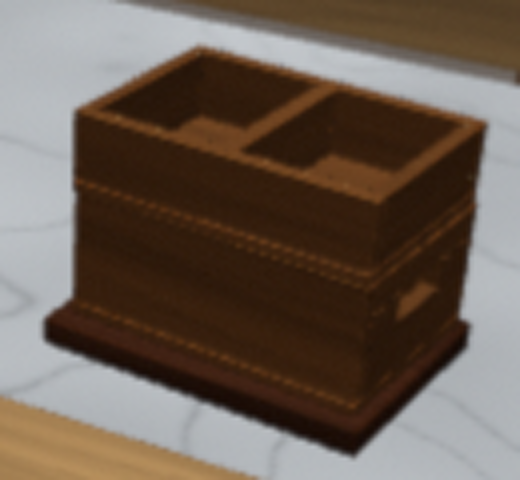

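View pics/scene_c1.png

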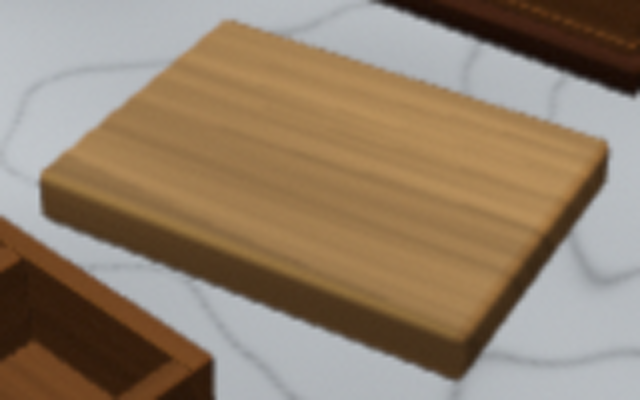

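View pics/top_c2.png

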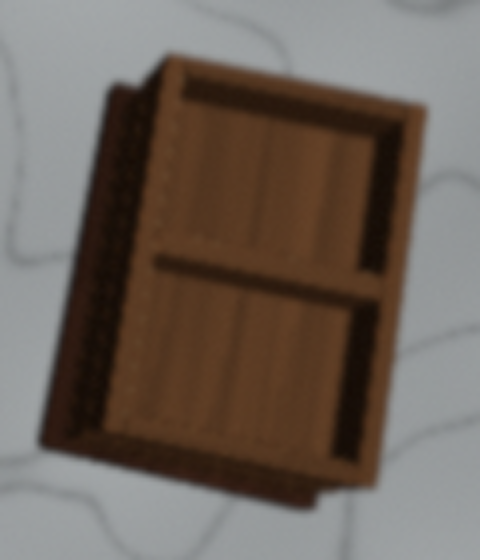

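```bash
cat > m.py <<'E'
from h import *
ct=read_camera("top"); cs=read_camera("scene")
f=lambda o,p:(np.array(p,float)+.5)/4-.5+o
def fit(name,L,W,z,top,scn,g):
    def res(p,z=z):
        r=rect(p,L,W,z); o=[]
        if top is not None:o.append(proj(ct,r)-top)
        if scn is not None:o.append(proj(cs,r)-scn)
        return np.concatenate(o).ravel()
    s=least_squares(res,g); r2=least_squares(lambda p:res(p[:3],p[3]),list(s.x)+[z])
    print(name,np.round(s.x,4),"deg",np.degrees(s.x[2]).round(2),"rms",np.sqrt(np.mean(s.fun**2)).round(2),"free z:",np.round(r2.x,4)); print(s.fun.reshape(-1,2).round(1).tolist())
    return s.x
# order: (+x+y),(+x-y),(-x-y),(-x+y)
T=f([130,130],[(126,74),(384,102),(322,494),(46,458)])
S=f([300,100],[(382,205),(76,113),(200,47),(487,122)])
print(back(ct,T,.15).round(3).tolist()); print(back(cs,S,.15).round(3).tolist())
E
python3 m.py
```

```text
[[0.638, 0.31, 0.15], [0.626, 0.183, 0.15], [0.439, 0.198, 0.15], [0.452, 0.328, 0.15]]
[[0.632, 0.183, 0.15], [0.444, 0.202, 0.15], [0.456, 0.33, 0.15], [0.642, 0.313, 0.15]]
```

```bash
cat >> m.py <<'E'
S=S[[3,0,1,2]]
a=[.54,.25,-.1]
fit("shT",.19,.13,.15,T,None,a);fit("shS",.19,.13,.15,None,S,a);fit("sh",.19,.13,.15,T,S,a)
T=f([260,150],[(78,50),(381,49),(386,466),(67,465)])
S=f([230,190],[(609,145),(465,343),(40,178),(225,18)])
a=[.54,0,0]
fit("boT",.23,.17,.03,T,None,a);fit("boS",.23,.17,.03,None,S,a);fit("bo",.23,.17,.03,T,S,a)
T=f([390,150],[(170,55),(426,106),(376,488),(104,430)])
fit("spT",.19,.13,.12,T,None,[.54,-.25,.1])
S=f([300,100],[(475,205),(370,280),(75,187)])
print("deep rim",back(cs,S,.10).round(4).tolist())
E
python3 m.py
```

```text
[[0.638, 0.31, 0.15], [0.626, 0.183, 0.15], [0.439, 0.198, 0.15], [0.452, 0.328, 0.15]]
[[0.632, 0.183, 0.15], [0.444, 0.202, 0.15], [0.456, 0.33, 0.15], [0.642, 0.313, 0.15]]
shT [ 0.5387  0.2544 -0.0909] deg -5.21 rms 0.62 free z: [ 0.5403  0.2576 -0.0912  0.1415]
[[-0.4, -0.6], [0.9, -0.8], [-0.3, 0.3], [-0.2, 1.0]]
shS [ 0.543   0.2573 -0.0954] deg -5.47 rms 0.39 free z: [ 0.5393  0.2667 -0.0923  0.1455]
[[0.9, 0.2], [-0.0, -0.2], [-0.5, -0.1], [-0.3, -0.3]]
sh [ 0.5408  0.2554 -0.0915] deg -5.24 rms 1.02 free z: [ 0.5407  0.2563 -0.0913  0.1484]
[[-0.7, -1.7], [0.4, -1.8], [-0.8, -0.8], [-0.7, -0.1], [-0.5, 0.1], [-1.3, -0.1], [-1.8, 0.0], [-1.7, -0.2]]
boT [0.5387 0.0083 0.0192] deg 1.1 rms 0.39 free z: [0.5397 0.0085 0.0191 0.0233]
[[-0.4, -0.5], [0.3, -0.3], [0.5, 0.4], [-0.4, 0.3]]
boS [0.5437 0.008  0.0184] deg 1.05 rms 0.98 free z: [0.5374 0.0192 0.0213 0.0196]
[[1.8, -0.7], [0.2, 0.1], [-1.9, -0.3], [-0.0, -0.2]]
bo [0.5412 0.0087 0.0191] deg 1.1 rms 1.1 free z: [0.5407 0.01   0.0198 0.0263]
[[-0.5, -1.6], [0.1, -1.4], [0.3, -0.8], [-0.5, -1.0], [0.8, -1.3], [-0.9, -0.7], [-2.7, -0.9], [-0.9, -0.6]]
spT [ 0.5226 -0.2632 -0.1919] deg -11.0 rms 0.6 free z: [ 0.524  -0.2665 -0.1917  0.1105]
[[-0.8, -0.9], [0.8, -0.2], [0.4, 0.6], [-0.4, 0.3]]
deep rim [[0.6429, 0.3118, 0.1], [0.6262, 0.1956, 0.1], [0.4387, 0.2109, 0.1]]
```

```bash
cat > plan.py <<'E'
from h import *
import sys,math
def state():
    s=get_state(); return np.array(s["eef_pos"]),R.from_quat(s["tcp_rot"]),s
def plan(x,y,z,yawy):
    """target TCP, heading (deg) of tool y axis mod 180; pointing down. prints rows"""
    p,r,s=state()
    M=r.as_matrix(); cur=np.degrees(np.arctan2(M[1,1],M[0,1]))
    d=(yawy-cur+90)%180-90
    t=np.radians(cur+d); Y=np.array([np.cos(t),np.sin(t),0]); Z=np.array([0,0,-1.]); G=R.from_matrix(np.c_[np.cross(Y,Z),Y,Z])
    rv=(r.inv()*G).as_rotvec(); D=np.array([x,y,z])-p
    n=max(1,math.ceil(max(np.abs(np.degrees(rv)).max()/8.5,np.linalg.norm(D)/.049)))
    print("t",round(s["time"],2),"pos",p.round(4),"yaw",cur.round(2),"tilt",np.degrees(np.arccos(-M[2,2])).round(2),"open",round(s["opening"],3),"q6",s["qpos"][5].round(2),"F",np.round(s["contact_force"],1))
    print("delta mm",(D*1e3).round(1),"dyaw",d.round(2),"rows",n)
    q=r
    for i in range(n):
        print([*(q.inv().apply(D/n)*100).round(2).tolist(),*(np.degrees(rv)/n).round(2).tolist()]); q=q*R.from_rotvec(rv/n)
if __name__=="__main__": plan(*map(float,sys.argv[1:5]))
E
python3 - <<'E'
import plant; print([k for k in dir(plant) if k[0]!='_']); print(getattr(plant,'tip_extent',None))
E
python3 plan.py .541 .2555 .24 -5.2
```

```text
['Unreachable', 'get_state', 'place_of', 'read_camera', 'sign_off', 'tip_extent', 'trace']
0.017
t 1.25 pos [0.1498 0.6582 0.2483] yaw 77.18 tilt 0.0 open 0.996 q6 -0.15 F [-0.3  0.7 -0.6]
delta mm [ 391.2 -402.7   -8.3] dyaw -82.38 rows 12
[-3.92, -2.55, 0.07, -0.0, 0.0, 6.86]
[-4.2, -2.06, 0.07, -0.0, 0.0, 6.86]
[-4.42, -1.54, 0.07, -0.0, 0.0, 6.86]
[-4.57, -1.01, 0.07, -0.0, 0.0, 6.86]
[-4.66, -0.45, 0.07, -0.0, 0.0, 6.86]
[-4.68, 0.11, 0.07, -0.0, 0.0, 6.86]
[-4.63, 0.67, 0.07, -0.0, 0.0, 6.86]
[-4.52, 1.21, 0.07, -0.0, 0.0, 6.86]
[-4.34, 1.75, 0.07, -0.0, 0.0, 6.86]
[-4.1, 2.25, 0.07, -0.0, 0.0, 6.86]
[-3.8, 2.73, 0.07, -0.0, 0.0, 6.86]
[-3.45, 3.16, 0.07, -0.0, 0.0, 6.86]
```

```bash
python3 -m crank '[[-1,-3.92,-2.55,0,0,0,6.86],[-1,-4.2,-2.06,0,0,0,6.86],[-1,-4.42,-1.54,0,0,0,6.86],[-1,-4.57,-1.01,0,0,0,6.86],[-1,-4.66,-0.45,0,0,0,6.86]]' && python3 -m crank '[[-1,-4.68,0.11,0,0,0,6.86],[-1,-4.63,0.67,0,0,0,6.86],[-1,-4.52,1.21,0,0,0,6.86],[-1,-4.34,1.75,0,0,0,6.86],[-1,-4.1,2.25,0,0,0,6.86]]' && python3 plan.py .541 .2555 .24 -5.2
```

```text
time: 1.75
eef_pos: [0.3138, 0.489, 0.2486]
tcp_rot: [0.402, 0.916, 0.0, 0.0]
contact_force: [-0.0, -0.1, -0.2]
opening: 1.001
time: 2.25
eef_pos: [0.4771, 0.3212, 0.2487]
tcp_rot: [0.654, 0.756, 0.0, 0.0]
contact_force: [0.7, 0.4, 0.0]
opening: 0.994
t 2.25 pos [0.4771 0.3212 0.2487] yaw 8.29 tilt 0.05 open 0.994 q6 0.27 F [0.7 0.4 0. ]
delta mm [ 63.9 -65.7  -8.7] dyaw -13.49 rows 2
[-3.71, 2.69, 0.43, 0.02, -0.01, 6.74]
[-3.37, 3.1, 0.43, 0.02, -0.01, 6.74]
```

```bash
python3 -m crank '[[-1,-3.71,2.69,0.4,0,0,6.74],[-1,-3.37,3.1,0.4,0,0,6.74],[-1,0,0,0,0,0,0]]' && python3 plan.py .541 .2555 .132 -5.2
python3 - <<'E'
from h import *
c=read_camera("wrist"); cv2.imwrite("pics/w1.png",c["color"][:,:,::-1])
c2=read_camera("top"); cv2.imwrite("pics/t1.png",c2["color"][:,:,::-1])
p=rect([.541,.2555,-.0915],.19,.13,.15); print(proj(c,p).round(0).tolist())
E
```

```text
time: 2.55
eef_pos: [0.5432, 0.2533, 0.2398]
tcp_rot: [0.739, 0.673, -0.0, 0.001]
contact_force: [-0.5, 0.4, -0.1]
opening: 0.994
t 2.55 pos [0.5432 0.2533 0.2398] yaw -5.33 tilt 0.09 open 0.994 q6 0.36 F [-0.5  0.4 -0.1]
delta mm [  -2.2    2.2 -107.8] dyaw 0.13 rows 3
[0.07, -0.08, 3.59, 0.01, 0.03, -0.04]
[0.07, -0.08, 3.59, 0.01, 0.03, -0.04]
[0.07, -0.08, 3.59, 0.01, 0.03, -0.04]
[[462.0, 116.0], [439.0, 289.0], [195.0, 289.0], [170.0, 116.0]]
```

View pics/w1.png

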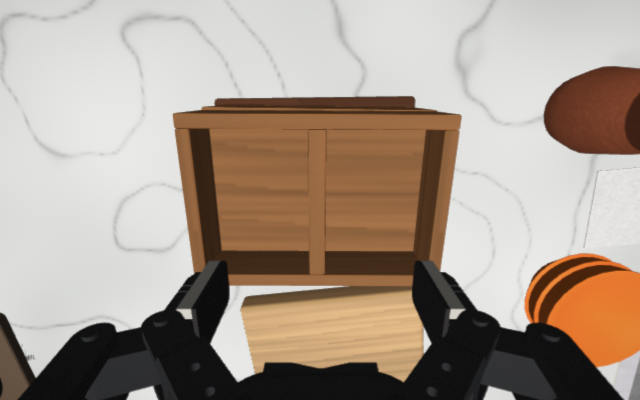

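The wrist view shows the rim corners at (174,116), (461,116), (437,287) and (196,288), within a few pixels of my fit, so the grasp is aligned. I'll descend.

```bash
python3 -m crank '[[-1,0.07,-0.08,3.6,0,0,0],[-1,0.07,-0.08,3.6,0,0,0],[-1,0.07,-0.08,3.5,0,0,0],[-1,0,0,0,0,0,0]]' 60 && python3 plan.py .541 .2555 .132 -5.2 && python3 -m crank '[[1,0,0,0,0,0,0],[1,0,0,0,0,0,0],[1,0,0,0,0,0,0],[1,0,0,0,0,0,0],[1,0,0,0,0,0,0]]' 60 && python3 -m crank '[[1,0,0,0,0,0,0],[1,0,0,0,0,0,0],[1,0,0,-1,0,0,0],[1,0,0,-2,0,0,0],[1,0,0,0,0,0,0]]' 60
```

```text
time: 3.05
eef_pos: [0.533, 0.2599, 0.1276]
tcp_rot: [0.736, 0.677, -0.005, -0.003]
contact_force: [-0.5, 0.4, -0.5]
opening: 1.001
t 3.05 pos [0.533  0.2599 0.1276] yaw -4.75 tilt 0.68 open 1.001 q6 0.37 F [-0.5  0.4 -0.5]
delta mm [ 8.  -4.4  4.4] dyaw -0.45 rows 1
[-0.37, 0.83, -0.45, -0.64, 0.23, 0.45]
time: 3.55
eef_pos: [0.5394, 0.2598, 0.1349]
tcp_rot: [0.737, 0.676, 0.002, 0.001]
contact_force: [3.1, -0.1, -0.4]
opening: 0.145
time: 4.05
eef_pos: [0.5385, 0.2598, 0.1647]
tcp_rot: [0.737, 0.676, 0.001, 0.001]
contact_force: [0.5, 0.1, -4.2]
opening: 0.134
```

```bash
python3 -m crank '[[1,0,0,-2.5,0,0,0],[1,0,0,-2.5,0,0,0],[1,0,0,0,0,0,0],[1,0,0,0,0,0,0]]'; python3 plan.py .541 .01 .21 1.1
python3 - <<'E'
from h import *
for n in ["top","scene","wrist"]:
    c=read_camera(n); cv2.imwrite(f"pics/{n}2.png",c["color"][:,:,::-1])
E
```

```text
time: 4.45
eef_pos: [0.5374, 0.2595, 0.212]
tcp_rot: [0.737, 0.676, -0.001, -0.0]
contact_force: [0.1, 0.1, -4.4]
opening: 0.129
t 4.45 pos [0.5374 0.2595 0.212 ] yaw -4.9 tilt 0.08 open 0.129 q6 0.37 F [ 0.1  0.1 -4.4]
delta mm [   3.6 -249.5   -2. ] dyaw 6.0 rows 6
[-4.14, 0.42, 0.03, -0.01, 0.0, -1.0]
[-4.14, 0.34, 0.03, -0.01, 0.0, -1.0]
[-4.15, 0.27, 0.03, -0.01, 0.0, -1.0]
[-4.15, 0.2, 0.03, -0.01, 0.0, -1.0]
[-4.16, 0.13, 0.03, -0.01, 0.0, -1.0]
[-4.16, 0.05, 0.03, -0.01, 0.0, -1.0]
```

View pics/scene2.png

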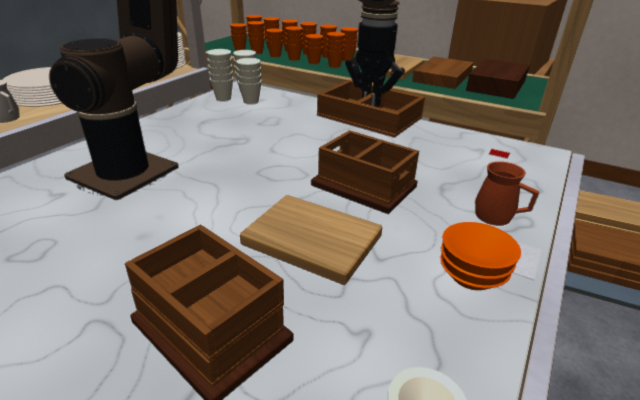

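View pics/wrist2.png

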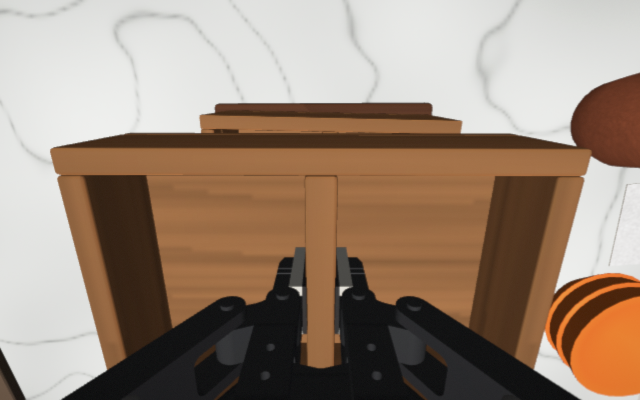

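Run:
```python
from h import *
c=read_camera("wrist"); b=back(c,[(53,149),(590,149),(306,176),(337,176)],.227); p=np.array(get_state()["eef_pos"]); r=R.from_quat(get_state()["tcp_rot"])
print(b.round(4)); print("tool frame",r.inv().apply(b-p).round(4)); print(np.degrees(np.arctan2(*(b[1]-b[0])[1::-1])))
```

```text
[[0.452  0.3293 0.227 ]
 [0.6324 0.3142 0.227 ]
 [0.5364 0.3129 0.227 ]
 [0.5471 0.312  0.227 ]]
tool frame [[ 0.0625 -0.0905 -0.016 ]
 [ 0.0629  0.0905 -0.0167]
 [ 0.0533 -0.005  -0.0163]
 [ 0.0533  0.0057 -0.0163]]
-4.799377690828833
```

```bash
python3 -m crank '[[1,-2.5,0.24,0,0,0,-1],[1,-4.14,0.36,0,0,0,-1],[1,-4.15,0.27,0,0,0,-1],[1,-4.15,0.2,0,0,0,-1],[1,-4.16,0.13,0,0,0,-1]]' && python3 -m crank '[[1,-3.6,0.05,0,0,0,-1],[1,-2,0,0,0,0,0],[1,0,0,0,0,0,0],[1,0,0,0,0,0,0],[1,0,0,0,0,0,0]]'; python3 plan.py .541 .009 .1 1.1
python3 - <<'E'
from h import *
for n in ["top","wrist"]:
    c=read_camera(n); cv2.imwrite(f"pics/{n}3.png",c["color"][:,:,::-1])
E
```

```text
time: 5.15
eef_pos: [0.5401, 0.0668, 0.2121]
tcp_rot: [0.706, 0.708, -0.001, -0.001]
contact_force: [1.2, 0.2, -4.1]
opening: 0.131
time: 5.65
eef_pos: [0.5415, 0.0131, 0.2127]
tcp_rot: [0.7, 0.714, -0.0, -0.001]
contact_force: [-0.4, 0.2, -5.2]
opening: 0.129
t 5.65 pos [0.5415 0.0131 0.2127] yaw 1.14 tilt 0.07 open 0.129 q6 -0.18 F [-0.4  0.2 -5.2]
delta mm [  -0.5   -4.1 -112.7] dyaw -0.04 rows 3
[-0.14, -0.01, 3.76, -0.02, -0.01, 0.01]
[-0.14, -0.02, 3.76, -0.02, -0.01, 0.01]
[-0.14, -0.02, 3.76, -0.02, -0.01, 0.01]
```

View pics/top3.png

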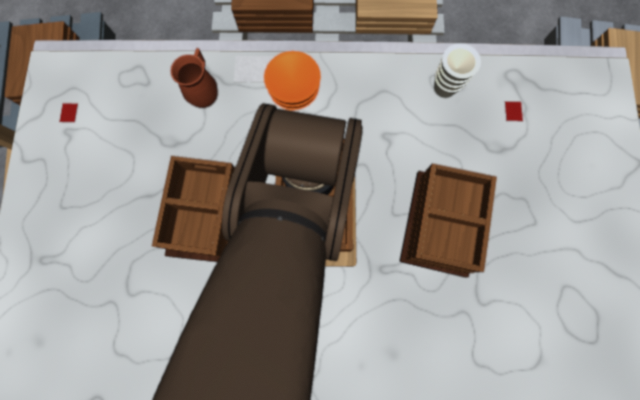

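```bash
python3 -m crank '[[1,-0.2,0,3.5,0,0,0],[1,-0.2,0,3.5,0,0,0],[1,0,0,3.5,0,0,0],[1,0,0,2.0,0,0,0],[1,0,0,0.5,0,0,0]]'; python3 -m crank '[[1,0,0,0,0,0,0],[1,0,0,0,0,0,0],[1,0,0,0,0,0,0],[1,0,0,0,0,0,0]]'; python3 plan.py .541 .009 .065 1.1
```

```text
time: 6.25
eef_pos: [0.5395, 0.0095, 0.08]
tcp_rot: [0.7, 0.714, -0.002, -0.003]
contact_force: [-0.2, -0.3, -5.0]
opening: 0.127
time: 6.65
eef_pos: [0.543, 0.0081, 0.0849]
tcp_rot: [0.7, 0.714, 0.001, 0.001]
contact_force: [0.5, -0.1, -4.1]
opening: 0.133
t 6.65 pos [0.543  0.0081 0.0849] yaw 1.11 tilt 0.17 open 0.133 q6 -0.19 F [ 0.5 -0.1 -4.1]
delta mm [ -2.    0.9 -19.9] dyaw -0.01 rows 1
[0.09, -0.2, 1.99, 0.17, 0.03, 0.01]
```

```bash
python3 -m crank '[[1,0,-0.1,0.8,0,0,0],[1,0,-0.1,0.6,0,0,0],[1,0,0,0.3,0,0,0],[1,0,0,0,0,0,0],[1,0,0,0,0,0,0]]'; python3 -m crank '[[1,0,0,0.2,0,0,0],[1,0,0,0.2,0,0,0],[1,0,0,0,0,0,0],[1,0,0,0,0,0,0]]'; python3 plan.py .541 .009 .065 1.1
python3 - <<'E'
from h import *
for n in ["scene","wrist"]:
    c=read_camera(n); cv2.imwrite(f"pics/{n}4.png",c["color"][:,:,::-1])
E
```

```text
time: 7.15
eef_pos: [0.5398, 0.0082, 0.0661]
tcp_rot: [0.7, 0.714, -0.0, -0.0]
contact_force: [-0.3, -0.1, -3.8]
opening: 0.13
time: 7.55
eef_pos: [0.5403, 0.0081, 0.065]
tcp_rot: [0.7, 0.714, -0.0, -0.0]
contact_force: [-8.3, -1.2, 11.5]
opening: 0.134
t 7.55 pos [0.5403 0.0081 0.065 ] yaw 1.11 tilt 0.06 open 0.134 q6 -0.19 F [-8.3 -1.2 11.5]
delta mm [ 0.7  0.9 -0. ] dyaw -0.01 rows 1
[0.09, 0.07, 0.0, -0.06, 0.01, 0.01]
```

View pics/scene4.png

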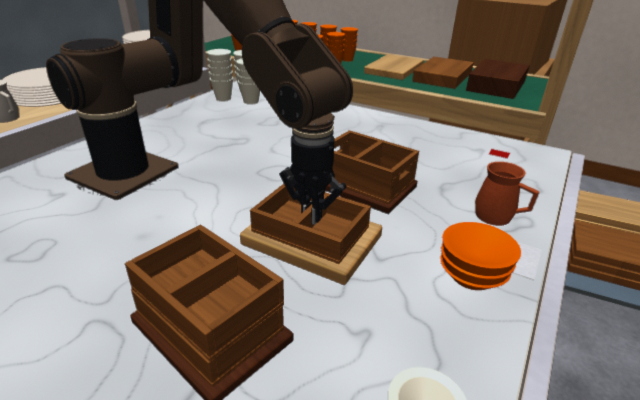

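View pics/wrist4.png

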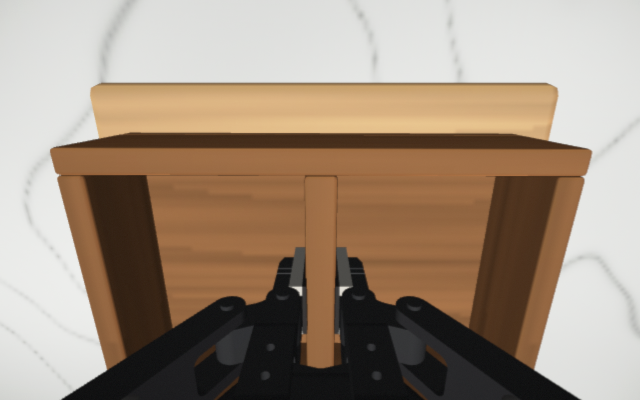

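It's in contact with the board (the vertical force is now upward) and looks centred and square. Releasing.

```bash
python3 -m crank '[[1,0,0,-0.2,0,0,0],[-1,0,0,0,0,0,0],[-1,0,0,0,0,0,0],[-1,0,0,0,0,0,0],[-1,0,0,0,0,0,0]]'; python3 -m crank '[[-1,0,0,0,0,0,0],[-1,0,0,-1,0,0,0],[-1,0,0,-3,0,0,0],[-1,0,0,-4,0,0,0],[-1,0,0,-4,0,0,0]]';python3 -m crank '[[-1,0,0,-3,0,0,0],[-1,0,0,0,0,0,0],[-1,0,0,0,0,0,0]]';  python3 plan.py .541 .256 .21 -5.2
python3 - <<'E'
from h import *
for n in ["top","scene","wrist"]:
    c=read_camera(n); cv2.imwrite(f"pics/{n}5.png",c["color"][:,:,::-1])
    if n!="wrist":
        x,y,w,h={"top":(130,130,130,150),"scene":(300,110,130,110)}[n]
        cv2.imwrite(f"pics/{n}5c.png",cv2.resize(c["color"][y:y+h,x:x+w,::-1],None,fx=4,fy=4,interpolation=cv2.INTER_CUBIC))
E
```

```text
time: 8.15
eef_pos: [0.5401, 0.0081, 0.0644]
tcp_rot: [0.7, 0.714, 0.0, 0.0]
contact_force: [-0.4, 0.2, 0.2]
opening: 0.807
time: 8.65
eef_pos: [0.5395, 0.0083, 0.1859]
tcp_rot: [0.7, 0.714, -0.0, -0.0]
contact_force: [0.8, -0.2, -1.1]
opening: 0.998
time: 8.95
eef_pos: [0.5403, 0.0082, 0.2157]
tcp_rot: [0.7, 0.714, 0.001, 0.001]
contact_force: [-0.9, 0.5, 0.2]
opening: 0.997
t 8.95 pos [0.5403 0.0082 0.2157] yaw 1.1 tilt 0.15 open 0.997 q6 -0.19 F [-0.9  0.5  0.2]
delta mm [  0.7 247.8  -5.7] dyaw -6.3 rows 6
[4.13, 0.09, 0.09, 0.02, 0.0, 1.05]
[4.13, 0.02, 0.09, 0.02, 0.0, 1.05]
[4.13, -0.06, 0.09, 0.02, 0.0, 1.05]
[4.13, -0.14, 0.09, 0.02, 0.0, 1.05]
[4.13, -0.21, 0.09, 0.02, 0.0, 1.05]
[4.12, -0.29, 0.1, 0.02, 0.0, 1.05]
```

View pics/wrist5.png

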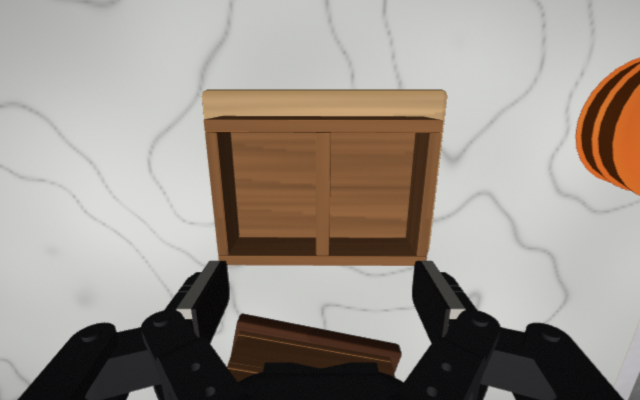

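View pics/top5c.png

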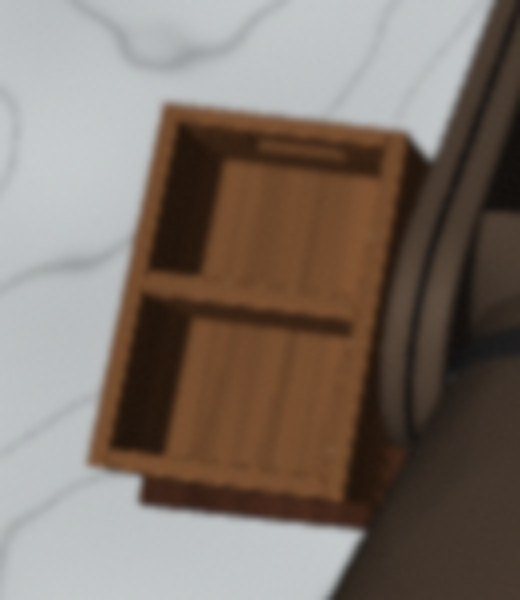

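View pics/scene5c.png

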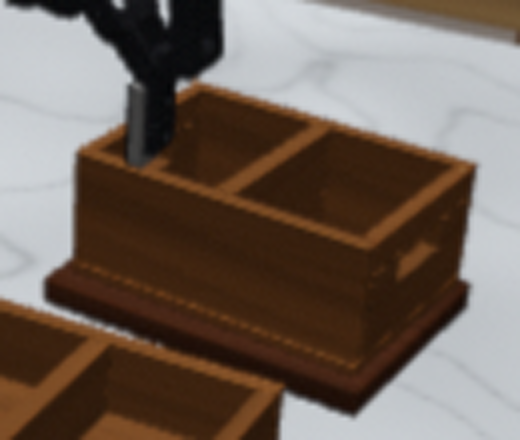

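Run:
```python
import re
src=open("m.py").read().split("T=f(")[0]; exec(src)
T=f([130,130],[(166,104),(408,133),(345,500),(92,464)]);S=f([300,110],[(474,163),(370,245),(76,153),(198,86)])
a=[.54,.25,-.1]
for t,s_ in((T,None),(None,S),(T,S)): fit("deep",.19,.13,.10,t,s_,a)
cw=read_camera("wrist"); ct=cw
T=np.array([(444,121),(428,265),(218,265),(205,121)])
fit("shallow wrist",.19,.13,.08,T[[0,1,2,3]],None,[.54,.01,0])
T=np.array([(446,91),(204,91)]); print(back(cw,T,.03).round(4).tolist(), "rim far",back(cw,[(444,121),(205,121)],.08).round(4).tolist())
```

```text
deep [ 0.5395  0.2555 -0.1014] deg -5.81 rms 0.66 free z: [ 0.5416  0.2597 -0.1017  0.0881]
[[-0.3, -0.7], [0.8, -0.8], [0.3, 0.3], [-0.8, 0.9]]
deep [ 0.5422  0.2606 -0.1003] deg -5.75 rms 0.76 free z: [ 0.5349  0.2787 -0.0948  0.0902]
[[1.0, -0.1], [0.1, 1.0], [-0.6, -0.4], [-0.6, -1.4]]
deep [ 0.5412  0.2568 -0.1005] deg -5.76 rms 1.05 free z: [ 0.5412  0.2571 -0.1004  0.0994]
[[-0.9, -1.4], [0.2, -1.6], [-0.3, -0.5], [-1.3, 0.1], [-0.0, 0.4], [-1.0, 1.6], [-1.7, 0.1], [-1.6, -0.9]]
shallow wrist [0.5416 0.0055 0.0187] deg 1.07 rms 1.6 free z: [0.5416 0.0048 0.0187 0.0767]
[[1.7, -1.1], [-0.0, 2.3], [0.8, 1.7], [-2.4, -1.5]]
[[0.651, 0.0946, 0.03], [0.4309, 0.0902, 0.03]] rim far [[0.6341, 0.0714, 0.08], [0.4471, 0.0676, 0.08]]
```

```bash
python3 -m crank '[[-1,3.2,0.08,0,0,0,1.1],[-1,4.2,0.02,0,0,0,1.1],[-1,4.2,-0.06,0,0,0,1.1],[-1,4.2,-0.14,0,0,0,1.1],[-1,4.2,-0.21,0,0,0,1.2]]'; python3 -m crank '[[-1,3.2,-0.28,0,0,0,1.1],[-1,1.7,-0.1,0,0,0,0.2],[-1,0,0,0,0,0,0],[-1,0,0,0,0,0,0],[-1,0,0,0,0,0,0]]';  python3 plan.py .541 .257 .08 -5.75
python3 - <<'E'
from h import *
c=read_camera("wrist"); cv2.imwrite("pics/w6.png",c["color"][:,:,::-1])
print(proj(c,rect([.541,.257,-.1005],.19,.13,.1)).round(0).tolist())
E
```

```text
time: 9.75
eef_pos: [0.5406, 0.2098, 0.2135]
tcp_rot: [0.735, 0.678, -0.001, -0.0]
contact_force: [0.4, -0.0, -0.0]
opening: 1.0
time: 10.25
eef_pos: [0.5414, 0.2564, 0.2139]
tcp_rot: [0.742, 0.67, -0.001, -0.0]
contact_force: [0.4, 0.2, 0.5]
opening: 0.997
t 10.25 pos [0.5414 0.2564 0.2139] yaw -5.86 tilt 0.06 open 0.997 q6 0.38 F [0.4 0.2 0.5]
delta mm [  -0.4    0.6 -133.9] dyaw 0.11 rows 3
[0.02, -0.01, 4.46, -0.01, 0.01, -0.04]
[0.02, -0.01, 4.46, -0.01, 0.01, -0.04]
[0.02, -0.01, 4.46, -0.01, 0.01, -0.04]
[[451.0, 116.0], [432.0, 274.0], [208.0, 274.0], [188.0, 117.0]]
```

View pics/w6.png

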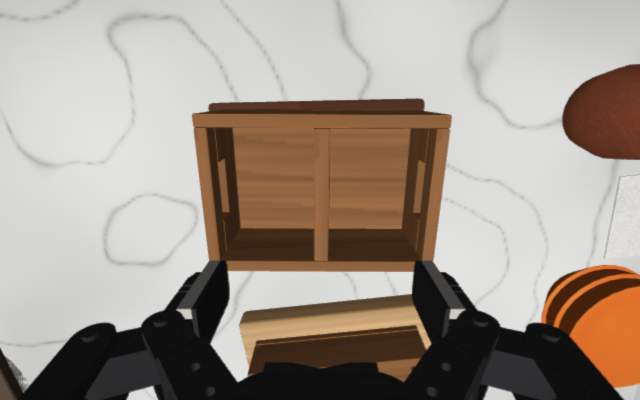

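The wrist view shows the deep caddy rim at (192,115), (451,114), (436,271) and (209,271), which agrees with the fit, and the partition at column 322. I'll descend and grip.

```bash
python3 -m crank '[[-1,0,0,3.4,0,0,0],[-1,0,0,4.4,0,0,0],[-1,0,0,3.6,0,0,0],[-1,0,0,2,0,0,0],[-1,0,0,0,0,0,0]]' 70 && python3 -m crank '[[-1,0,0,0,0,0,0],[-1,0,0,0,0,0,0],[-1,0,0,0,0,0,0]]'&& python3 plan.py .541 .257 .08 -5.75
```

```text
time: 10.8
eef_pos: [0.5388, 0.2555, 0.0762]
tcp_rot: [0.743, 0.67, -0.004, -0.002]
contact_force: [-0.0, 0.3, -1.2]
opening: 0.999
time: 11.1
eef_pos: [0.5429, 0.2576, 0.0826]
tcp_rot: [0.742, 0.67, 0.002, 0.001]
contact_force: [-0.5, 1.3, -0.3]
opening: 0.998
t 11.1 pos [0.5429 0.2576 0.0826] yaw -5.82 tilt 0.23 open 0.998 q6 0.38 F [-0.5  1.3 -0.3]
delta mm [-1.9 -0.6 -2.6] dyaw 0.07 rows 1
[-0.08, -0.18, 0.26, 0.21, -0.08, -0.07]
```

```bash
python3 -m crank '[[1,0,0,0,0,0,0],[1,0,0,0,0,0,0],[1,0,0,0,0,0,0],[1,0,0,0,0,0,0],[1,0,0,0,0,0,0]]' 70 && python3 -m crank '[[1,0,0,0,0,0,0],[1,0,0,0,0,0,0],[1,0,0,0,0,0,0]]' && python3 plan.py .541 .257 .08 -5.75
```

```text
time: 11.6
eef_pos: [0.5416, 0.2575, 0.0803]
tcp_rot: [0.742, 0.67, 0.0, 0.0]
contact_force: [13.8, -1.5, 0.3]
opening: 0.142
time: 11.9
eef_pos: [0.5415, 0.2575, 0.0804]
tcp_rot: [0.742, 0.67, 0.0, 0.0]
contact_force: [-0.4, 0.4, 0.7]
opening: 0.132
t 11.9 pos [0.5415 0.2575 0.0804] yaw -5.81 tilt 0.02 open 0.132 q6 0.38 F [-0.4  0.4  0.7]
delta mm [-0.5 -0.5 -0.4] dyaw 0.06 rows 1
[-0.06, -0.05, 0.04, 0.01, -0.01, -0.06]
```

```bash
python3 -m crank '[[1,0,0,-1,0,0,0],[1,0,0,-2,0,0,0],[1,0,0,-3,0,0,0],[1,0,0,-3.5,0,0,0],[1,0,0,-3.5,0,0,0]]' && python3 -m crank '[[1,0,0,0,0,0,0],[1,0,0,0,0,0,0],[1,0,0,0,0,0,0]]' && python3 plan.py .5405 .0065 .21 1.1
python3 - <<'E'
from h import *
c=read_camera("wrist"); cv2.imwrite("pics/w7.png",c["color"][:,:,::-1])
c=read_camera("scene"); cv2.imwrite("pics/s7.png",c["color"][:,:,::-1])
E
```

```text
time: 12.4
eef_pos: [0.5397, 0.2569, 0.2095]
tcp_rot: [0.742, 0.67, -0.002, -0.001]
contact_force: [0.6, -0.1, -6.2]
opening: 0.128
time: 12.7
eef_pos: [0.5393, 0.2568, 0.2065]
tcp_rot: [0.742, 0.67, -0.003, -0.001]
contact_force: [-0.2, -0.9, -7.4]
opening: 0.13
t 12.7 pos [0.5393 0.2568 0.2065] yaw -5.8 tilt 0.39 open 0.13 q6 0.38 F [-0.2 -0.9 -7.4]
delta mm [   1.2 -250.3    3.5] dyaw 6.9 rows 6
[-4.15, 0.44, -0.05, -0.06, 0.02, -1.15]
[-4.16, 0.36, -0.05, -0.06, 0.02, -1.15]
[-4.16, 0.27, -0.05, -0.06, 0.02, -1.15]
[-4.17, 0.19, -0.05, -0.06, 0.02, -1.15]
[-4.17, 0.11, -0.06, -0.06, 0.02, -1.15]
[-4.17, 0.02, -0.06, -0.06, 0.02, -1.15]
```

View pics/w7.png

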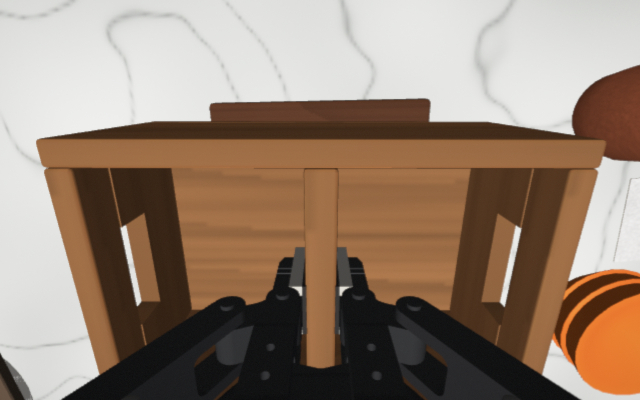

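View pics/s7.png

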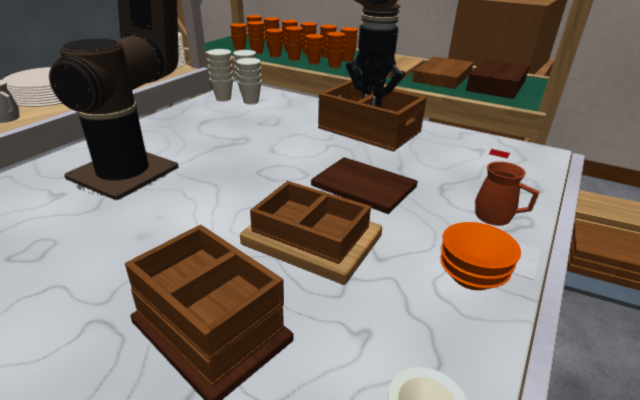

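```bash
python3 -m crank '[[1,-2.5,0.26,0,0,0,-1.15],[1,-4.15,0.4,0,0,0,-1.15],[1,-4.16,0.27,0,0,0,-1.15],[1,-4.17,0.19,0,0,0,-1.15],[1,-4.17,0.11,0,0,0,-1.15]]' && python3 -m crank '[[1,-3.6,0.02,0,0,0,-1.15],[1,-2.2,0,0,0,0,0],[1,0,0,0,0,0,0],[1,0,0,0,0,0,0],[1,0,0,0,0,0,0]]'; python3 plan.py .5405 .0065 .15 1.1
python3 - <<'E'
from h import *
c=read_camera("wrist"); p=np.array(get_state()["eef_pos"]); r=R.from_quat(get_state()["tcp_rot"])
b=back(c,[(39,141),(605,141)],p[2]+.0196); print("tool frame",r.inv().apply(b-p).round(4))
for n in ["top","scene","wrist"]:
    c=read_camera(n); cv2.imwrite(f"pics/{n}8.png",c["color"][:,:,::-1])
E
```

```text
time: 13.3
eef_pos: [0.5415, 0.064, 0.2083]
tcp_rot: [0.707, 0.707, -0.001, -0.001]
contact_force: [0.9, 0.1, -5.2]
opening: 0.134
time: 13.8
eef_pos: [0.5427, 0.0082, 0.2092]
tcp_rot: [0.7, 0.714, -0.0, -0.001]
contact_force: [0.2, -0.9, -6.4]
opening: 0.129
t 13.8 pos [0.5427 0.0082 0.2092] yaw 1.13 tilt 0.12 open 0.129 q6 -0.19 F [ 0.2 -0.9 -6.4]
delta mm [ -2.2  -1.7 -59.2] dyaw -0.03 rows 2
[-0.09, -0.11, 2.96, -0.06, -0.02, 0.02]
[-0.09, -0.11, 2.96, -0.06, -0.02, 0.02]
tool frame [[ 0.0656 -0.0915 -0.0194]
 [ 0.0657  0.0923 -0.0197]]
```

View pics/scene8.png

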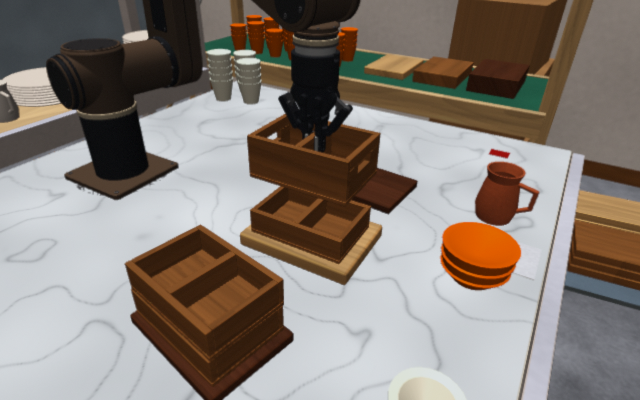

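View pics/wrist8.png

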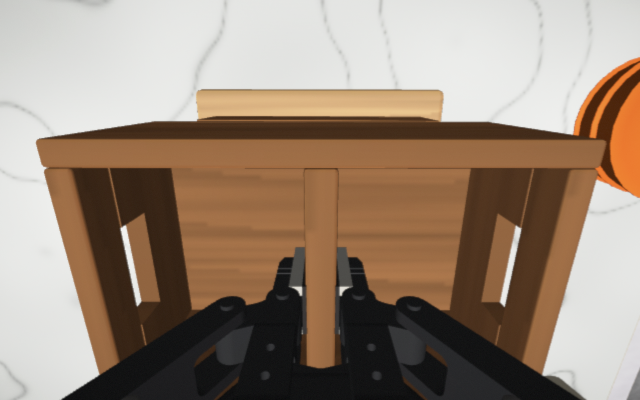

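```bash
python3 -m crank '[[1,-0.1,-0.1,2,0,0,0],[1,-0.1,-0.1,2,0,0,0],[1,0,0,1.4,0,0,0],[1,0,0,0.4,0,0,0],[1,0,0,0,0,0,0]]' && python3 -m crank '[[1,0,0,0,0,0,0],[1,0,0,0,0,0,0],[1,0,0,0,0,0,0],[1,0,0,0,0,0,0]]' && python3 plan.py .5405 .006 .1405 1.1
```

```text
time: 14.5
eef_pos: [0.541, 0.0057, 0.1517]
tcp_rot: [0.7, 0.714, -0.0, -0.001]
contact_force: [0.4, 0.7, -5.9]
opening: 0.13
time: 14.9
eef_pos: [0.5416, 0.0053, 0.153]
tcp_rot: [0.7, 0.714, 0.0, 0.001]
contact_force: [1.0, 0.5, -5.9]
opening: 0.125
t 14.9 pos [0.5416 0.0053 0.153 ] yaw 1.09 tilt 0.07 open 0.125 q6 -0.2 F [ 1.   0.5 -5.9]
delta mm [ -1.1   0.7 -12.5] dyaw 0.01 rows 1
[0.07, -0.11, 1.25, 0.07, 0.01, -0.01]
```

```bash
python3 -m crank '[[1,0,-0.1,0.5,0,0,0],[1,0,0,0.4,0,0,0],[1,0,0,0.2,0,0,0],[1,0,0,0,0,0,0],[1,0,0,0,0,0,0]]' && python3 -m crank '[[1,0,0,0.1,0,0,0],[1,0,0,0.1,0,0,0],[1,0,0,0,0,0,0],[1,0,0,0,0,0,0]]' && python3 plan.py .5405 .006 .1405 1.1
python3 - <<'E'
from h import *
c=read_camera("scene"); cv2.imwrite("pics/s9.png",cv2.resize(c["color"][100:300,220:420,::-1],None,fx=3,fy=3,interpolation=cv2.INTER_CUBIC))
E
```

```text
time: 15.4
eef_pos: [0.5403, 0.0054, 0.1412]
tcp_rot: [0.7, 0.714, -0.0, -0.0]
contact_force: [1.2, -0.4, -6.0]
opening: 0.125
time: 15.8
eef_pos: [0.5405, 0.0054, 0.1404]
tcp_rot: [0.7, 0.714, 0.0, 0.0]
contact_force: [-3.5, 0.5, 2.8]
opening: 0.131
t 15.8 pos [0.5405 0.0054 0.1404] yaw 1.11 tilt 0.02 open 0.131 q6 -0.2 F [-3.5  0.5  2.8]
delta mm [-0.   0.6  0.1] dyaw -0.01 rows 1
[0.06, -0.0, -0.01, 0.02, 0.01, 0.01]
```

View pics/s9.png

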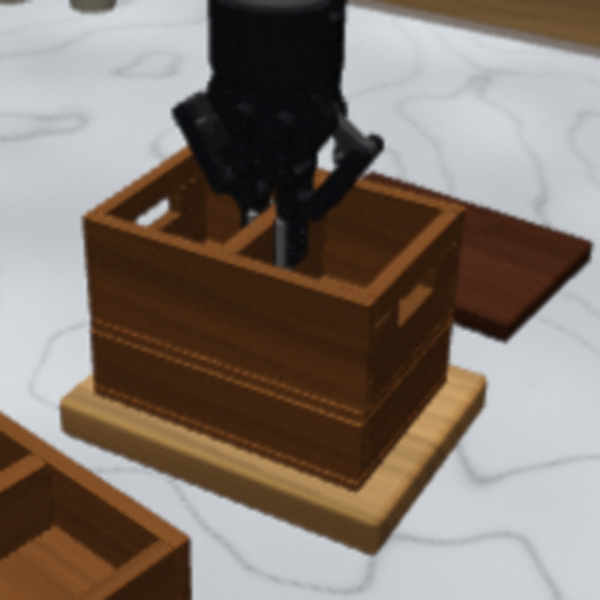

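The deep caddy is resting flush on the shallow one, with edges aligned. Next I'll release and retreat upward.

```bash
python3 -m crank '[[-1,0,0,0,0,0,0],[-1,0,0,0,0,0,0],[-1,0,0,0,0,0,0],[-1,0,0,0,0,0,0],[-1,0,0,0,0,0,0]]' && python3 -m crank '[[-1,0,0,-0.5,0,0,0],[-1,0,0,-2,0,0,0],[-1,0,0,-3,0,0,0],[-1,0,0,-4,0,0,0],[-1,0,0,-2,0,0,0]]' && python3 -m crank '[[-1,2.5,0,0,0,0,0],[-1,4.5,0,0,0,0,0],[-1,4.5,0,0,0,0,0],[-1,4.5,0,0,0,0,0],[-1,4.5,0,0,0,0,0]]' && python3 -m crank '[[-1,3.5,0,0,0,0,0],[-1,2,0,0,0,0,0],[-1,0,0,0,0,0,0],[-1,0,0,0,0,0,0],[-1,0,0,0,0,0,0]]'
python3 - <<'E'
from h import *
for n,(x,y,w,h) in {"scene":(220,120,180,170),"top":(240,130,150,150)}.items():
    c=read_camera(n); cv2.imwrite(f"pics/{n}10.png",c["color"][:,:,::-1]); cv2.imwrite(f"pics/{n}10c.png",cv2.resize(c["color"][y:y+h,x:x+w,::-1],None,fx=4,fy=4,interpolation=cv2.INTER_CUBIC)[:600])
E
```

```text
time: 16.35
eef_pos: [0.5404, 0.0054, 0.1393]
tcp_rot: [0.7, 0.714, 0.0, 0.0]
contact_force: [0.1, -0.4, -0.1]
opening: 0.961
time: 16.85
eef_pos: [0.5417, 0.0052, 0.2587]
tcp_rot: [0.7, 0.714, 0.002, 0.002]
contact_force: [0.7, 0.7, 0.0]
opening: 1.0
time: 17.35
eef_pos: [0.5362, 0.212, 0.2549]
tcp_rot: [0.7, 0.714, 0.0, 0.0]
contact_force: [0.8, -0.3, 0.1]
opening: 1.005
time: 17.85
eef_pos: [0.5354, 0.2644, 0.2544]
tcp_rot: [0.701, 0.713, -0.0, 0.0]
contact_force: [0.4, 0.9, -0.3]
opening: 0.996
```

View pics/top10.png

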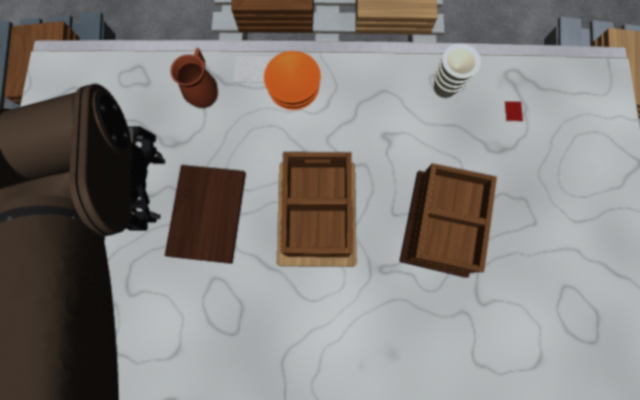

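View pics/top10c.png

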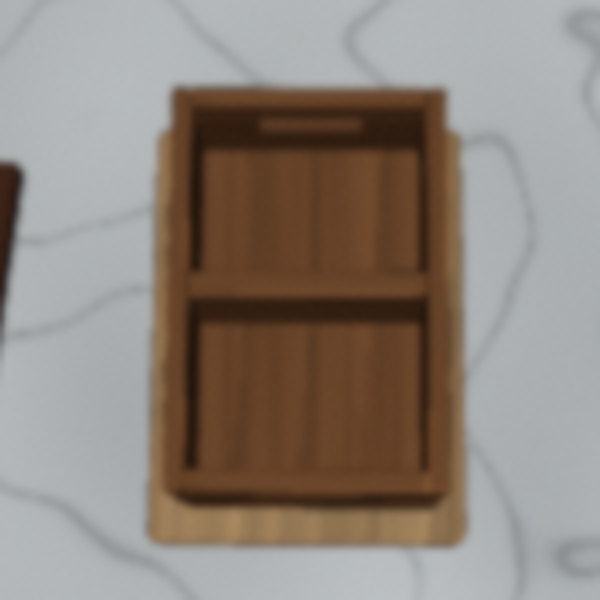

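View pics/scene10c.png

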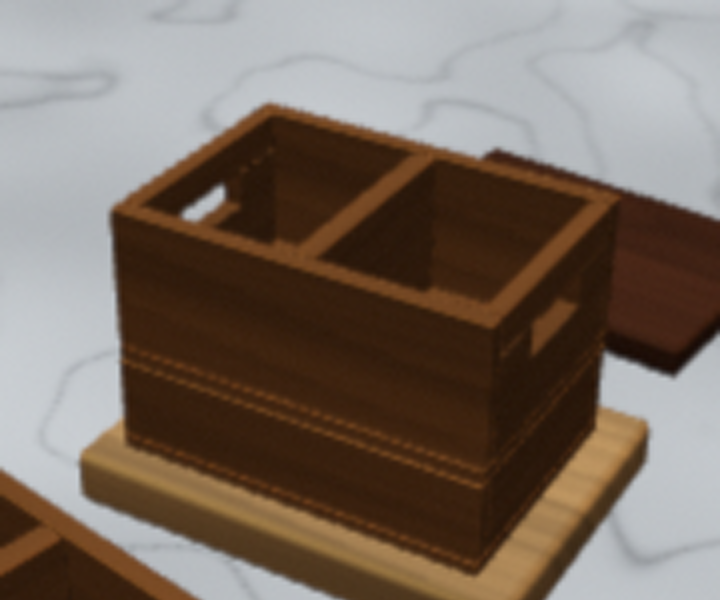

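Run:
```python
src=open("m.py").read().split("T=f(")[0]; exec(src)
T=f([240,130],[(174,88),(446,90),(446,497),(168,491)]);S=f([220,120],[(619,200),(490,326),(112,213),(268,103)])
for t,s_ in((T,None),(None,S),(T,S)): fit("deep",.19,.13,.16,t,s_,[.54,.01,0])
# shallow foot corners in scene at z=.03, seam z=.08
print("foot",back(cs,f([220,120],[(476,573),(127,443)]),.03).round(4).tolist(),"exp",rect([.541,.009,.019],.19,.13,.03)[[1,2],:2].round(4).tolist())
print("seam",back(cs,f([220,120],[(484,478),(122,358)]),.08).round(4).tolist())
```

```text
deep [0.5375 0.0056 0.014 ] deg 0.8 rms 0.92 free z: [0.5392 0.0058 0.014  0.1509]
[[-0.4, -0.1], [0.7, -0.3], [1.5, -0.2], [-1.8, 0.6]]
deep [0.5412 0.0069 0.0113] deg 0.65 rms 0.69 free z: [0.5363 0.0155 0.0149 0.1542]
[[0.6, -0.7], [0.4, 0.9], [-1.1, -0.9], [0.0, -0.1]]
deep [0.5394 0.0065 0.0135] deg 0.77 rms 1.11 free z: [0.5392 0.0069 0.0139 0.1584]
[[-0.7, -1.1], [0.3, -1.2], [1.0, -1.3], [-2.3, -0.5], [-0.5, -0.9], [-0.6, 0.7], [-2.1, -1.0], [-1.0, -0.2]]
foot [[0.6343, -0.0527, 0.03], [0.4456, -0.0566, 0.03]] exp [[0.6372, -0.0542], [0.4473, -0.0578]]
seam [[0.6339, -0.0494, 0.08], [0.4469, -0.057, 0.08]]
```

All errors are within a few mm of target, so I'm handing in.

```bash
python3 -c "
from plant import *
print(sign_off())"
```

```text
the job is handed in; nothing more can be done
None
```

The deep caddy now stands on the shallow one in the middle of the light chopping board, and I handed the job in at about 18 s of the 64 s allowed. Sign-off gave no verdict.

**What I did:** I lifted the shallow caddy by its partition, set it on the board and let go. I then lifted the deep caddy the same way, stacked it on top, released it and backed the arm away.

**Last checks:**

| Item | Camera measurement | Offset from target |
|---|---|---|
| Shallow caddy (foot corners) | on the board, flush | about 1–3 mm from centred |
| Deep caddy (rim, both cameras) | (0.539, 0.0065), 0.8° | about 2–3 mm and 0.3° from the board centre (0.541, 0.009), 1.1° |
| Spare pile | looks where it was in the last top view | not re-measured |

- **Contact:** after the release and retreat, the gripper was open, the force on it was under 1 N, and it was clear of both piles.
- **Disagreements:** the top and scene cameras differed by 3–5 mm in x throughout, and their single-camera height fits came out 6–9 mm low, so I averaged the two. One corner of the seam between the two caddies read about 4 mm off in y, which I put down to an unclear edge. All of this is well inside the tolerances.

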